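# Coast-down check of a specimen turntable with a cordless sensor

## Robot

A 7-joint arm with a two-finger parallel gripper is mounted at the origin on the work surface. World frame = base frame: x ahead of the robot, y to its left, z up, the work surface at z = 0. Lengths are in mm, angles in rad, forces in N, time in s.
With the tool pointing down it reaches from about 425 to 925 mm from the base axis. Payload 6.8 kg.
Tool frame: the origin (TCP) lies between the finger pads; the fingertips stand 25 mm ahead of it and the grasp point (between the pads) lies 6 mm ahead of it; z points along the fingers, y is the line along which they close (so a half turn about z gives the same grasp; the last joint's range is limited). The gripper opens to 85 mm and grips with 20 to 120 N. Pads are 22 mm wide; open, the fingers measure 114 mm over their backs; the gripper's body (76 mm by 85 mm) begins 54 mm behind the grasp point. The pads swing forward as they close: fully open they stand 13 mm farther back than shut.
Start: joints at [-1.403, 0.477, 0.022, 1.555, -0.011, 1.109, -0.083], TCP at [183.81, 649.508, 256.308] pointing down, gripper open.
Joint ranges: [-2.96, 2.96], [-0.34, 2.1], [-1.41, 1.46], [0.24, 2.44], [-1.37, 4.51], [0.17, 1.92], [-2.96, 2.96]. Speed limits (rad/s): [2.39, 2.39, 3.14, 3.14, 3.14, 3.14, 3.14].

## Interface

Orientations are given as a unit quaternion [w, x, y, z].
In Python, from plant import sensors, viewer, sign_off gives the robot as it stands.
- The arm moves only by the tool drive_tool, never from a script. Its argument "motion" is a list of rows, each a list of 5 numbers: the shift along the tool's x, y, z in m, then the turn about the tool's z in degrees, then the finger opening in m, from 0 to 0.0854. A call has 1 to 12 rows; each row is the pose to reach, as a shift and turn from the pose commanded when the call began, along the tool's axes at that moment; what a row does not reach only later rows make up. A row lasts 1/10 s, in which the tool goes at most 50 mm and 8.59 degrees, less where a joint would pass 70% of its speed; a pose out of reach is approached as far as the arm can. A call with a gripper value outside its range is refused whole. The fingers move at their own pace and stop on an object; the grip force is fixed at half the most. Time passes only in rows, so rows that repeat a pose let the fingers close. It gives the time, the measured TCP pose, the force, the opening and the grip force at its end, in the units of the state.
- sensors.read_state(): the state, without advancing time (a new reading comes with each control period).
- viewer.grab_frame(name): name is "scene" or "top"; returns (picture, depth): 480x640x3 uint8, red, green, blue; 480x640 float32, mm along the optical axis (not along the pixel's ray), 0 where there is no reading.
- viewer.camera_params(name): a dict with "camera_matrix" (3x3 intrinsics, pixels), "extrinsics" (4x4, takes a point from camera to world coordinates). Camera axes: x right, y down, z forward; pixel columns grow to the right and rows downward; lengths in mm; the calibration is good to about 2 mm. A picture is of the moment at which its call begins. camera_params takes no time and is no camera call.
- sign_off(): hands the job in; it is judged then, once.
The state is a dict: "time_s": time; "q": joint angles; "joint_velocities": joint speeds; "effort": joint torques, N m; "tool_pos": TCP position; "orientation": TCP orientation; "wrist_force": force on the tool from outside, world axes, zero at the start; "ft_torque": the same for the moment, N m; "gripper_width": opening from 0.0 (shut) to 1.0 (fully open); "gripper_force": force on a finger pad.
Only numpy, scipy, OpenCV 4.12 (cv2) and the standard library are available. Lean on these libraries where they do the work, as an engineer would, in place of code of your own. Each camera call takes 0.05 s, during which the arm holds its last target. There are 200 camera calls.

## Task

Check how freely the specimen turntable runs: set it turning at about one turn in five seconds (never faster than one turn in three), then let it coast untouched while you hold the cordless sensor upright close above the round specimen mount that rides on it, about 1 to 4 cm clear of its top, and follow it round so that the sensor's centre stays above the mount's top face for at least six unbroken seconds. Never touch the round mount, be gentle with the turntable, do not tip the sensor, and leave the things round about alone. Then stand the sensor upright in the middle of its charging pad and let go.

Things in the scene. Friction and masses are not known exactly. Their poses are not given: they have to be found in the camera images.
- stand: Fixed cream base of the turntable, 170 mm square and 30 mm high, with a 100 mm wide dark hub up to z 60 mm. Origin at the centre of its underside on the table; the vertical turning axis passes through the origin. The turntable and all it carries belong to it.
- turntable (a joint): Angle of the turntable in rad, counter-clockwise positive seen from above, no stops; its value keeps counting past a full turn. The round mount's direction from the axis is the stand's yaw plus this value. It can be pushed either way and coasts on a low-friction bearing: viscous drag about 0.0008 N m s, dry friction about 0.0006 N m, time constant of coasting about 30 s.
- disc_top (a point): Point on the turning axis in the top face of the turntable, 76 mm above the table; it turns with it, x towards the round mount. The turntable is a bare aluminium disc, 270 mm wide and 12 mm thick, mass about 2.5 kg, moment of inertia about 0.024 kg m2 (both vary by some 30 %), with a small dark cap 36 mm wide and 6 mm high in its middle.
- mount: Round black specimen mount with a steel spot in its top, 40 mm wide and 28 mm high, fixed on the disc with its centre 85 mm from the turning axis. Origin at the centre of its underside, on the disc's top. It is the only round mount on the disc (a square one, 34 mm wide and 18 mm high, sits some 105 degrees counter-clockwise of it).
- mount_top (a point): Centre of the round mount's top face, 104 mm above the table; z up.
- peg: Upright steel peg for turning the disc by hand, 16 mm wide and 60 mm high (top 136 mm above the table) with a 26 mm wide, 6 mm high foot, fixed on the disc 110 mm from the turning axis, straight across the axis from the round mount. Origin at the centre of its underside, on the disc's top. Pushing it sideways with the fingers or with the steel head of the held sensor turns the disc.
- sensor: Loose cordless sensor standing upright, 110 mm high, mass about 0.18 kg: at the bottom a round steel sensing head 40 mm wide and 30 mm high, above it a square grey body 28 mm wide (x and y of the sensor are square to its sides) from 30 to 110 mm, to be grasped. Origin at the centre of its flat underside, which is the sensing face; z up along its body.
- pad: Fixed black charging pad, 110 mm square and 8 mm thick, on which the sensor stands at the start. Origin at the centre of its underside on the table. It lies to the left or the right of the turntable.
- tray: Bystander: fixed white open tray, 160 by 110 mm, 30 mm high, with small mounts in it, on the other side of the turntable from the pad. Origin at the centre of its underside.
- bottle: Bystander: loose amber bottle, 54 mm wide, 130 mm high. Origin at the centre of its underside.
- mouse: Bystander: loose black computer mouse, 105 by 62 mm, 32 mm high. Origin at the centre of its underside.
Not all that is in view belongs to the job. What is shaped like the sensor but blue or red is not meant.

How it is judged (in metres and radians):
On the way, in this order (a step that is already met when the one before it is completed fails the run):
1. the turntable coasts untouched, faster than one turn in eight seconds ((velocity of joint turntable above 0.785 rad/s or velocity of joint turntable below -0.785 rad/s) and contact force between anything else and stand below 0.3 N), for 0.2 s.
2. for 6 s unbroken, the held upright sensor follows the mount: underside centre within 20 mm sideways of its centre, 10 to 40 mm above its top, turntable untouched and over 0.35 rad/s ((velocity of joint turntable above 0.35 rad/s or velocity of joint turntable below -0.35 rad/s) and contact force between anything else and stand below 0.3 N and horizontal distance between sensor and mount_top below 0.02 m and z of sensor in the frame of mount_top between 0.01 and 0.04 m and angle between sensor's own z axis and vertical below 0.3 rad and contact force between the fingers and sensor above 1 N), for 6 s.
At the end, for the whole second after the job is handed in: The sensor stands upright (within 0.1 rad), released and at rest, flat on the charging pad with its centre within 30 mm of the pad's centre. The turntable may still be turning (horizontal distance between sensor and pad below 0.03 m and z of sensor in the frame of pad between 0.004 and 0.012 m and angle between sensor's own z axis and vertical below 0.1 rad and linear speed of sensor below 0.02 m/s); the robot touches nothing.
It fails at once if the turntable turns faster than 2.2 rad/s (velocity of joint turntable above 2.2 rad/s or velocity of joint turntable below -2.2 rad/s).
It fails at once if anything touches the round mount (contact force between anything else and mount above 0.5 N).
It fails at once if the turntable or its stand is struck or pressed with more than 20 N (contact force between anything else and stand above 20 N).
It fails at once if the sensor is tipped by more than 0.5 rad (angle between sensor's own z axis and vertical above 0.5 rad).
It fails at once if the bottle or mouse is moved by more than 20 mm, or the tray is touched (distance of any of bottle, mouse from where it was at the start of the episode above 0.02 m or contact force between anything else and tray above 1 N).
It also fails if it takes over 72 s, if anything falls off the work surface, if the arm or the gripper's body presses on something with over 40 N, if the wrist force passes 120 N, or if a joint passes its speed limit or range.

## Working session

There is one attempt and no reset: what is moved stays moved. The work goes in short steps, Python scripts to look and compute and a tool call to move; the robot and the scene stay as the last step left them, time stands still between calls to the robot, and variables do not carry over. Pictures are saved under pics/ and viewed, at most 10 in all, crops included, and the job is handed in when it is done.

Besides the shell and the picture viewer there is one more tool, called after "Call:" as a command line: name --pt "numbers of a row" for each row, then --argument value for the rest. drive_tool: Moves the arm, as the interface text tells. Its arguments: {"type":"object","properties":{"motion":{"type":"array","items":{"type":"array","items":{"type":"number"}}}},"required":["motion"]}

```bash
mkdir -p pics
cat > h.py <<'E'
import numpy as np, cv2
from plant import sensors, viewer
def grab(n,save=None):
    im,d=viewer.grab_frame(n)
    if save: cv2.imwrite('pics/'+save,cv2.cvtColor(im,cv2.COLOR_RGB2BGR))
    return im,d
def ray(n,u,v,z):
    p=viewer.camera_params(n);K=np.array(p['camera_matrix']);T=np.array(p['extrinsics'])
    r=T[:3,:3]@np.linalg.solve(K,[u,v,1.]);o=T[:3,3]
    return o+r*(z-o[2])/r[2]
def cloud(n,d):
    p=viewer.camera_params(n);K=np.array(p['camera_matrix']);T=np.array(p['extrinsics'])
    v,u=np.mgrid[:480,:640];c=np.stack([(u-K[0,2])/K[0,0]*d,(v-K[1,2])/K[1,1]*d,d],-1)
    return c@T[:3,:3].T+T[:3,3]
E
python3 - <<'E'
from h import *
s=sensors.read_state();print(s)
a,_=grab('scene');b,_=grab('top')
cv2.imwrite('pics/scene0.png',a[:,:,::-1]);cv2.imwrite('pics/top0.png',b[:,:,::-1])
for n in('scene','top'):print(viewer.camera_params(n))
E
```

```text
{'time_s': 0.0, 'q': array([-1.40311839,  0.47781128,  0.02233033,  1.55645235, -0.01150038,
        1.10928273, -0.08310027]), 'joint_velocities': array([ 2.10257903e-03, -1.57868598e-03, -1.49854922e-03,  3.16230724e-05,
       -3.80580729e-04, -1.01330963e-03, -1.67643692e-03]), 'effort': array([-6.23711712e-04, -5.96461451e+01,  1.60791703e+00, -2.81207693e+01,
        1.25252220e-02,  9.39740217e-03, -1.02915888e-05]), 'tool_pos': array([183.65680326, 648.97007917, 255.31761399]), 'orientation': array([-6.00362238e-05,  1.37437758e-01,  9.90509985e-01, -9.10855967e-04]), 'wrist_force': array([ 0.9240588 , -0.30507782, -0.154694  ]), 'ft_torque': array([-0.03000436,  0.04286388,  0.06828486]), 'gripper_force': 0.0, 'gripper_width': 0.9992664353189635}
{'camera_matrix': array([[466.20460993,   0.        , 313.04484712],
       [  0.        , 466.20460993, 234.74722223],
       [  0.        ,   0.        ,   1.        ]]), 'extrinsics': array([[ 1.59417889e-02,  6.20247813e-01, -7.84243909e-01,
         1.44700181e+03],
       [ 9.99767046e-01,  1.52585659e-03,  2.15296341e-02,
        -5.57130023e+01],
       [ 1.45503522e-02, -7.84404438e-01, -6.20078999e-01,
         7.42713294e+02],
       [ 0.00000000e+00,  0.00000000e+00,  0.00000000e+00,
         1.00000000e+00]])}
{'camera_matrix': array([[472.3550077 ,   0.        , 316.69807041],
       [  0.        , 472.3550077 , 229.11910822],
       [  0.        ,   0.        ,   1.        ]]), 'extrinsics': array([[ 1.61591960e-02, -9.88333483e-01,  1.51445721e-01,
         4.27250243e+02],
       [-9.99862581e-01, -1.54119472e-02,  6.10668928e-03,
        -1.55151504e+01],
       [-3.70137203e-03, -1.51523589e-01, -9.88446712e-01,
         1.05504997e+03],
       [ 0.00000000e+00,  0.00000000e+00,  0.00000000e+00,
         1.00000000e+00]])}
```

View pics/top0.png

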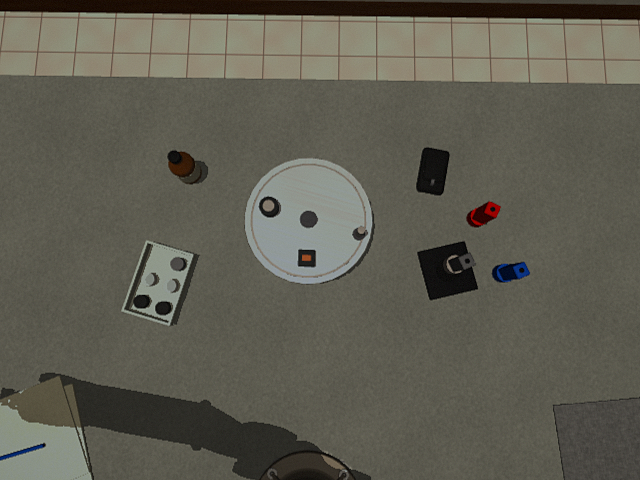

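View pics/scene0.png

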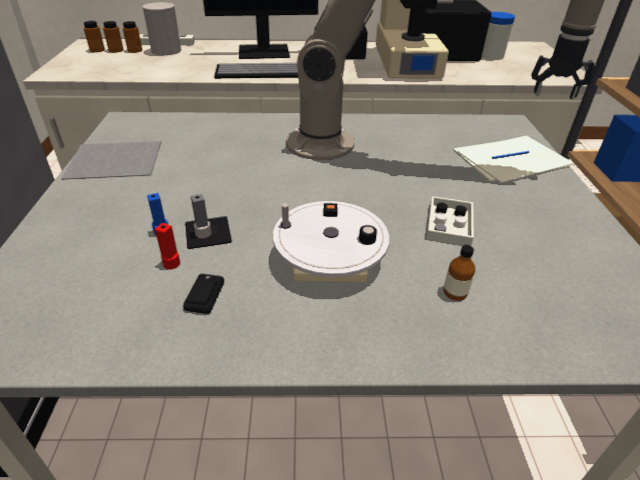

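The grey sensor is on the black pad: top (460,262), scene (200,215). The lookalikes are red at top (485,213) and blue at top (512,271). The sensor that fits is the grey one, because it is grey and stands on the pad. The disc is at top (309,220), the round mount at (269,206), the square mount at (307,258) and the peg at (360,233).

Run:
```python
from h import *
im,d=grab('top');P=cloud('top',d)
im2,d2=grab('scene');P2=cloud('scene',d2)
c=np.hstack([cv2.resize(im[130:310,400:560],None,fx=2.5,fy=2.5),cv2.resize(im2[185:320,140:260],None,fx=3,fy=3)[:450]if 0 else cv2.resize(im2[180:315,140:245],(350,450))])
cv2.imwrite('pics/crop1.png',c[:,:,::-1])
hsv=cv2.cvtColor(im,cv2.COLOR_RGB2HSV)
def near(P,x,y,r): return np.hypot(P[...,0]-x,P[...,1]-y)<r
# disc: points z 70..80
dx,dy=ray('top',309,220,76)[:2]
m=(near(P,dx,dy,160)&(P[...,2]>68)&(P[...,2]<84)).astype(np.uint8)
cs,_=cv2.findContours(m,cv2.RETR_EXTERNAL,cv2.CHAIN_APPROX_NONE)
k=max(cs,key=cv2.contourArea);w=np.array([ray('top',*q[0],76)[:2] for q in k])
(cx,cy),r=cv2.minEnclosingCircle(cv2.convexHull(w.astype(np.float32)));print('disc',cx,cy,r)
A=np.c_[2*w,np.ones(len(w))];s=np.linalg.lstsq(A,(w**2).sum(1),rcond=None)[0];print('lsq',s[:2],np.sqrt(s[2]+s[0]**2+s[1]**2))
for nm,PP in(('top',P),('scene',P2)):
  # heights
  for lab,x,y,rr,z0,z1 in [('mount',*ray('top',269,206,104)[:2],35,98,110),('pegtop',*ray('top',360,233,130)[:2],40,115,142),('sensortop',*ray('top',460,262,118)[:2],45,108,125),('pad',*ray('top',448,270,8)[:2],90,4,13)]:
    q=near(PP,x,y,rr)&(PP[...,2]>z0)&(PP[...,2]<z1);pts=PP[q]
    if len(pts)<4: print(nm,lab,len(pts));continue
    rect=cv2.minAreaRect(pts[:,:2].astype(np.float32));print(nm,lab,len(pts),pts.mean(0).round(1),rect)
# red, blue, bottle, mouse tops by colour
for lab,lo,hi in(('red',(0,200,80),(5,255,255)),('blue',(110,180,60),(130,255,255))):
  q=(cv2.inRange(hsv,lo,hi)>0)&(P[...,2]>85)&(P[...,0]>200);print(lab,P[q].mean(0),q.sum())
q=near(P,*ray('top',432,171,30)[:2],70)&(P[...,2]>12);print('mouse',cv2.minAreaRect(P[q][:,:2].astype(np.float32)))
q=near(P,*ray('top',178,160,100)[:2],70)&(P[...,2]>60);print('bottle',P[q].mean(0))
```

```text
disc 597.0044555664062 9.23552131652832 134.65768432617188
lsq [597.08572643   9.46658928] 133.21308745864445
top mount 288 [619.5  91.  104. ] ((619.5081787109375, 91.11056518554688), (38.05595779418945, 37.28096389770508), 0.5153806209564209)
top pegtop 63 [566.7 -95.8 132.7] ((567.0088500976562, -95.87903594970703), (13.770428657531738, 14.21993637084961), 1.589046835899353)
top sensortop 208 [ 511.2 -306.5  117.3] ((511.74017333984375, -308.0499267578125), (27.876243591308594, 29.072240829467773), 25.075918197631836)
top pad 1998 [ 496.6 -294.     7.8] ((496.1829833984375, -308.9351806640625), (164.8300018310547, 147.466552734375), 13.715599060058594)
scene mount 187 [624.2  90.2 103.7] ((622.2767944335938, 91.34097290039062), (38.47236251831055, 39.03661346435547), 4.063958644866943)
scene pegtop 72 [571.8 -96.9 128.7] ((569.869873046875, -97.04341125488281), (14.25049877166748, 18.13617706298828), 83.08658599853516)
scene sensortop 118 [ 516.7 -307.2  115.9] ((512.8023681640625, -308.22564697265625), (31.274751663208008, 27.849084854125977), 23.450746536254883)
scene pad 920 [ 510.3 -294.1    8.1] ((500.4190368652344, -295.71630859375), (113.14299011230469, 117.08467102050781), 14.247995376586914)
red [ 617.04605239 -362.68274559  116.08729252] 147
blue [ 495.23289603 -417.72842325  109.62149422] 131
mouse ((723.6102294921875, -269.41680908203125), (62.57353973388672, 104.34098815917969), 79.05685424804688)
bottle [707.86414768 277.83760642  97.31237089]
```

View pics/crop1.png

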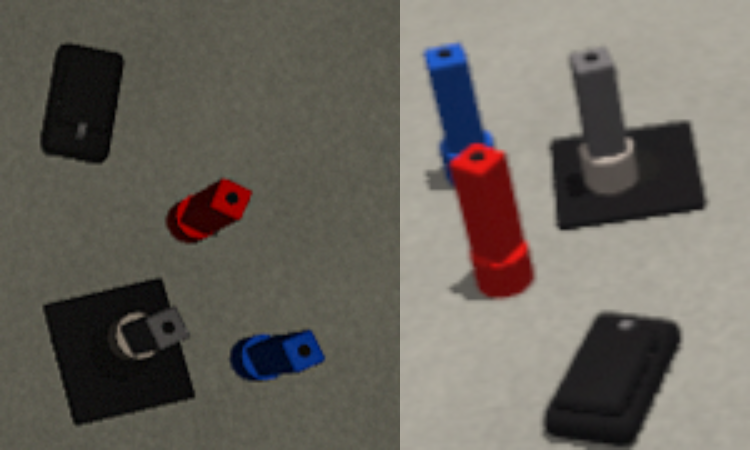

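The crop shows the grey sensor on the pad's right half at crop (150,335), with the red and blue lookalikes clearly separate beside the pad. So the grey one is the target. Now a planning helper and the approach.

```bash
cat >> h.py <<'E'
from scipy.spatial.transform import Rotation as Ro
def plan(wps,p0=None):
    """wps: (x,y,z,turn_total,grip,nrows); prints rows relative to present pose"""
    s=sensors.read_state();o=s['orientation'];R=Ro.from_quat([o[1],o[2],o[3],o[0]]).as_matrix()
    a=np.arctan2(R[1,1],R[0,1]);R=np.array([[np.sin(a),np.cos(a),0],[-np.cos(a),np.sin(a),0],[0,0,-1]])
    p=np.array(s['tool_pos']) if p0 is None else np.array(p0,float);st=p.copy();t=0.;rows=[]
    for x,y,z,tt,g,n in wps:
        q=np.array([x,y,z],float)
        for i in range(1,n+1):
            w=p+(q-p)*i/n;l=R.T@(w-st)/1000
            rows.append([round(v,3) for v in l]+[round(t+(tt-t)*i/n,1),g])
        p=q;t=tt
    print('t',round(s['time_s'],2),'pos',s['tool_pos'].round(1),'closeang',round(np.degrees(a),2),'tilt',R[2,2]);print(str(rows).replace(' ',''));
E
python3 - <<'E'
from h import *
print(ray('top',447.5,270.8,8))
plan([(480,360,250,60,.065,9),(560,240,240,80,.065,3)])
E
```

```text
[ 498.98840968 -299.64097038    8.        ]
t 0.2 pos [183.7 649.2 255.7] closeang 74.2 tilt -1.0
[[np.float64(0.04),np.float64(-0.022),np.float64(0.001),6.7,0.065],[np.float64(0.081),np.float64(-0.044),np.float64(0.001),13.3,0.065],[np.float64(0.121),np.float64(-0.066),np.float64(0.002),20.0,0.065],[np.float64(0.162),np.float64(-0.088),np.float64(0.003),26.7,0.065],[np.float64(0.202),np.float64(-0.11),np.float64(0.003),33.3,0.065],[np.float64(0.243),np.float64(-0.132),np.float64(0.004),40.0,0.065],[np.float64(0.283),np.float64(-0.154),np.float64(0.004),46.7,0.065],[np.float64(0.323),np.float64(-0.176),np.float64(0.005),53.3,0.065],[np.float64(0.364),np.float64(-0.198),np.float64(0.006),60.0,0.065],[np.float64(0.4),np.float64(-0.229),np.float64(0.009),66.7,0.065],[np.float64(0.437),np.float64(-0.26),np.float64(0.012),73.3,0.065],[np.float64(0.473),np.float64(-0.291),np.float64(0.016),80.0,0.065]]
```

```bash
sed -i 's/R=np.array(\[\[np.sin(a),np.cos(a),0\],\[-np.cos(a),np.sin(a),0\]/R=np.array([[-np.sin(a),np.cos(a),0],[np.cos(a),np.sin(a),0]/; s/round(v,3) for v in l/round(float(v),3) for v in l/' h.py
```

Call:
drive_tool --pt "-0.04 -0.022 0.001 6.7 0.065" --pt "-0.081 -0.044 0.001 13.3 0.065" --pt "-0.121 -0.066 0.002 20.0 0.065" --pt "-0.162 -0.088 0.003 26.7 0.065" --pt "-0.202 -0.11 0.003 33.3 0.065" --pt "-0.243 -0.132 0.004 40.0 0.065" --pt "-0.283 -0.154 0.004 46.7 0.065" --pt "-0.323 -0.176 0.005 53.3 0.065" --pt "-0.364 -0.198 0.006 60.0 0.065" --pt "-0.4 -0.229 0.009 66.7 0.065" --pt "-0.437 -0.26 0.012 73.3 0.065" --pt "-0.473 -0.291 0.016 80.0 0.065"

```text
time_s: 1.4
tool_pos: [560.6, 239.1, 240.3]
orientation: [0.0, 0.744, 0.669, 0.0]
wrist_force: [0.6, 0.6, -0.6]
gripper_width: 0.76
gripper_force: 0.0
```

Run:
```python
from h import *
print(sensors.read_state()['q'])
plan([(590,0,240,40,.065,5),(540,-240,240,60,.065,6)])
```

```text
[-0.85499044  0.409847    0.46289742  1.7606828  -0.21056552  1.01971086
 -0.4201891 ]
t 1.4 pos [560.6 239.1 240.3] closeang -6.06 tilt -1.0
[[-0.047,0.011,0.0,8.0,0.065],[-0.094,0.022,0.0,16.0,0.065],[-0.141,0.033,0.0,24.0,0.065],[-0.188,0.044,0.0,32.0,0.065],[-0.235,0.054,0.0,40.0,0.065],[-0.275,0.05,0.0,43.3,0.065],[-0.316,0.046,0.0,46.7,0.065],[-0.357,0.042,0.0,50.0,0.065],[-0.397,0.038,0.0,53.3,0.065],[-0.438,0.034,0.0,56.7,0.065],[-0.479,0.03,0.0,60.0,0.065]]
```

Call:
drive_tool --pt "-0.047 0.011 0.0 8.0 0.065" --pt "-0.094 0.022 0.0 16.0 0.065" --pt "-0.141 0.033 0.0 24.0 0.065" --pt "-0.188 0.044 0.0 32.0 0.065" --pt "-0.235 0.054 0.0 40.0 0.065" --pt "-0.275 0.05 0.0 43.3 0.065" --pt "-0.316 0.046 0.0 46.7 0.065" --pt "-0.357 0.042 0.0 50.0 0.065" --pt "-0.397 0.038 0.0 53.3 0.065" --pt "-0.438 0.034 0.0 56.7 0.065" --pt "-0.479 0.03 0.0 59.4 0.065"

```text
time_s: 2.5
tool_pos: [540.6, -240.1, 240.3]
orientation: [-0.0, 0.977, 0.214, 0.0]
wrist_force: [0.5, -0.2, -0.6]
gripper_width: 0.758
gripper_force: 0.0
```

Run:
```python
from h import *
print(sensors.read_state()['q'])
plan([(512.2,-308,200,0,.065,3),(512.2,-308,94,0,.065,4),(512.2,-308,94,0,0.065,1),(512.2,-308,94,0,0,4)])
```

```text
[-0.27612346  0.44659505  0.79050711  1.81693355 -0.36651004  1.03054216
 -0.48202144]
t 2.5 pos [ 540.6 -240.1  240.3] closeang -65.31 tilt -1.0
[[-0.018,0.017,0.013,0.0,0.065],[-0.036,0.033,0.027,0.0,0.065],[-0.054,0.05,0.04,0.0,0.065],[-0.054,0.05,0.067,0.0,0.065],[-0.054,0.05,0.093,0.0,0.065],[-0.054,0.05,0.12,0.0,0.065],[-0.054,0.05,0.146,0.0,0.065],[-0.054,0.05,0.146,0.0,0.065],[-0.054,0.05,0.146,0.0,0],[-0.054,0.05,0.146,0.0,0],[-0.054,0.05,0.146,0.0,0],[-0.054,0.05,0.146,0.0,0]]
```

Call:
drive_tool --pt "-0.018 0.017 0.013 0.0 0.065" --pt "-0.036 0.033 0.027 0.0 0.065" --pt "-0.054 0.05 0.04 0.0 0.065" --pt "-0.054 0.05 0.067 0.0 0.065" --pt "-0.054 0.05 0.093 0.0 0.065" --pt "-0.054 0.05 0.12 0.0 0.065" --pt "-0.054 0.05 0.146 0.0 0.065" --pt "-0.054 0.05 0.146 0.0 0.065" --pt "-0.054 0.05 0.146 0.0 0" --pt "-0.054 0.05 0.146 0.0 0" --pt "-0.054 0.05 0.146 0.0 0" --pt "-0.054 0.05 0.146 0.0 0"

```text
time_s: 3.7
tool_pos: [513.9, -307.5, 95.9]
orientation: [0.001, 0.977, 0.215, 0.001]
wrist_force: [0.3, 0.4, 6.8]
gripper_width: 0.323
gripper_force: 59.3
```

Call:
drive_tool --pt "0 0 0 0 0" --pt "0 0 0 0 0" --pt "0 0 -0.02 0 0" --pt "0 0 -0.05 0 0" --pt "0 0 -0.09 0 0" --pt "0 0 -0.13 0 0" --pt "0 0 -0.13 0 0"

```text
time_s: 4.4
tool_pos: [515.3, -309.1, 229.9]
orientation: [0.003, 0.977, 0.214, 0.004]
wrist_force: [0.1, -0.3, -0.5]
gripper_width: 0.321
gripper_force: 59.7
```

Run:
```python
from h import *
print(sensors.read_state())
im,d=grab('scene','lift.png');P=cloud('scene',d)
p=sensors.read_state()['tool_pos']
q=(np.hypot(P[...,0]-p[0]-15,P[...,1]-p[1])<30)&(P[...,2]>p[2]-110)&(P[...,2]<p[2]-40);X=P[q]
for z in range(-105,-40,10):
  s=X[abs(X[:,2]-p[2]-z)<5]
  if len(s):print(z,len(s),s.mean(0).round(1)-p.round(1),s[:,1].min()-p[1],s[:,1].max()-p[1])
cv2.imwrite('pics/lc.png',cv2.resize(im[60:260,130:290],None,fx=2.5,fy=2.5)[:,:,::-1])
```

```text
{'time_s': 4.4, 'q': array([-0.14227839,  0.47179988,  0.78597417,  1.81186923, -0.39175855,
        1.0097658 , -0.33945178]), 'joint_velocities': array([ 0.01700762,  0.05446631, -0.04960486,  0.0716816 , -0.03518953,
       -0.05890378,  0.02860151]), 'effort': array([ -1.26250416, -46.11731172,  10.43777436, -24.80269432,
         0.26412156,   0.87054715,  -0.2838617 ]), 'tool_pos': array([ 515.26386883, -309.09465195,  229.912669  ]), 'orientation': array([0.002749  , 0.97672756, 0.21442995, 0.00393815]), 'wrist_force': array([ 0.06811295, -0.27175118, -0.48561968]), 'ft_torque': array([-0.06343907, -0.0268479 ,  0.01251088]), 'gripper_force': 59.67140972614288, 'gripper_width': 0.32132495427255475}
-85 24 [ 13.3   2.3 -82.2] -19.312155135647913 16.67537144238986
-75 63 [ 13.5   2.5 -75.1] -18.6845183773994 17.862855251672215
-65 62 [ 13.9   1.3 -65.2] -19.8646247271505 17.60131271549176
-55 88 [ 10.5   0.7 -55.3] -20.94747092125732 17.72951983348139
-45 56 [ 10.3   1.3 -45. ] -18.77305334343049 15.80096149590787
```

View pics/lc.png

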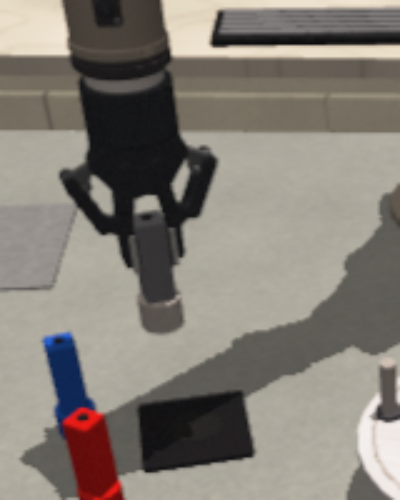

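The sensor is held upright at crop (158,270), its head below the fingers, and the pad is empty below it. Next I move behind the peg (on its clockwise side).

Run:
```python
from h import *
C=np.array([597,9.4]);f=lambda a,r=110:C+r*np.array([np.cos(np.radians(a)),np.sin(np.radians(a))])+[.5,1]
s=f(236.2)
plan([(500,-200,205,0,0,5),(512,-130,187,0,0,4),(*s,186,0,0,3)])
a=236.2;w=[]
for i in [.8,.8,.8,.8,1.3,2.1,3,3.9,4.8,5.6,6.3,6.8,4.5,2.5,1,0]:
    a+=i;w.append((*f(a),186+(0 if len(w)<12 else (3,10,18,26)[len(w)-12]),0,0,1))
plan(w[:12],(*s,186)); plan(w[12:],w[11][:3])
```

```text
t 4.45 pos [ 514.3 -307.8  227.1] closeang -65.2 tilt -1.0
[[0.006,-0.021,0.004,0.0,0],[0.013,-0.042,0.009,0.0,0],[0.019,-0.062,0.013,0.0,0],[0.026,-0.083,0.018,0.0,0],[0.032,-0.104,0.022,0.0,0],[0.042,-0.118,0.027,0.0,0],[0.052,-0.133,0.031,0.0,0],[0.062,-0.148,0.036,0.0,0],[0.073,-0.162,0.04,0.0,0],[0.087,-0.174,0.04,0.0,0],[0.101,-0.185,0.041,0.0,0],[0.115,-0.197,0.041,0.0,0]]
t 4.45 pos [ 514.3 -307.8  227.1] closeang -65.2 tilt -1.0
[[0.001,0.001,0.0,0.0,0],[0.002,0.003,0.0,0.0,0],[0.002,0.004,0.0,0.0,0],[0.003,0.005,0.0,0.0,0],[0.005,0.007,0.0,0.0,0],[0.007,0.01,0.0,0.0,0],[0.011,0.015,0.0,0.0,0],[0.016,0.02,0.0,0.0,0],[0.023,0.027,0.0,0.0,0],[0.031,0.033,0.0,0.0,0],[0.042,0.039,0.0,0.0,0],[0.053,0.045,0.0,0.0,0]]
t 4.45 pos [ 514.3 -307.8  227.1] closeang -65.2 tilt -1.0
[[0.008,0.003,-0.003,0.0,0],[0.013,0.004,-0.01,0.0,0],[0.015,0.005,-0.018,0.0,0],[0.015,0.005,-0.026,0.0,0]]
```

Call:
drive_tool --pt "0.006 -0.021 0.004 0.0 0" --pt "0.013 -0.042 0.009 0.0 0" --pt "0.019 -0.062 0.013 0.0 0" --pt "0.026 -0.083 0.018 0.0 0" --pt "0.032 -0.104 0.022 0.0 0" --pt "0.042 -0.118 0.027 0.0 0" --pt "0.052 -0.133 0.031 0.0 0" --pt "0.062 -0.148 0.036 0.0 0" --pt "0.073 -0.162 0.04 0.0 0" --pt "0.087 -0.174 0.04 0.0 0" --pt "0.101 -0.185 0.041 0.0 0" --pt "0.115 -0.197 0.041 0.0 0"

```text
time_s: 5.65
tool_pos: [535.4, -78.7, 182.9]
orientation: [0.0, 0.977, 0.215, -0.0]
wrist_force: [0.2, 0.4, -1.2]
gripper_width: 0.319
gripper_force: 59.8
```

Call:
drive_tool --pt "0 0 0 0 0" --pt "0 0 0 0 0" --pt "0 0 0 0 0"

```text
time_s: 5.95
tool_pos: [534.4, -80.8, 183.2]
orientation: [0.0, 0.977, 0.214, -0.0]
wrist_force: [0.3, -1.5, -0.6]
gripper_width: 0.316
gripper_force: 59.8
```

```bash
cat >> h.py <<'E'
C=np.array([597,9.4])
def f(a,r=110): return C+r*np.array([np.cos(np.radians(a)),np.sin(np.radians(a))])+[.5,1]
def orange(n):
    im,d=viewer.grab_frame(n);h=cv2.cvtColor(im,cv2.COLOR_RGB2HSV)
    m=cv2.inRange(h,(4,120,90),(18,255,255));k,l,st,ce=cv2.connectedComponentsWithStats(m)
    out=[]
    for i in range(1,k):
        if st[i,4]<6: continue
        w=ray(n,*ce[i],94)[:2]-C
        if 40<np.hypot(*w)<125: out.append((int(st[i,4]),round(float(np.degrees(np.arctan2(w[1],w[0])))%360,1),round(float(np.hypot(*w)),1)))
    return im,d,out
E
sed -i 's/round(float(v),3)/round(float(v)*2,3)\/2/' h.py
python3 - <<'E'
from h import *
s=sensors.read_state();p=s['tool_pos'];print(p,s['wrist_force'])
for n in('top','scene'):
    im,d,o=orange(n);print(n,sensors.read_state()['time_s'],o)
cv2.imwrite('pics/push0.png',cv2.resize(im[140:300,220:420],None,fx=3,fy=3)[:,:,::-1])
w=p[:2]-[.5,1]-C;a=np.degrees(np.arctan2(w[1],w[0]))%360;print(a,np.hypot(*w))
a=236.2;w=[]
for i in [.8,.8,.8,.8,1.3,2.1,3,3.9,4.8,5.6,6.3,6.8,4.5,2.5,1,0]:
    a+=i;w.append((*f(a),186+(0 if len(w)<12 else (3,10,18,26)[len(w)-12]),0,0,1))
plan(w[:12],(*f(236.2),186)); plan(w[12:],w[11][:3])
E
```

```text
[534.43952761 -80.83692095 183.21783209] [ 0.31220871 -1.49848389 -0.61419917]
top 6.0 [(44, 177.5, 81.2)]
scene 6.05 [(34, 179.3, 81.4)]
235.34882884393625 110.9089668289642
t 6.05 pos [534.4 -80.9 183.3] closeang -65.3 tilt -1.0
[[0.001,0.0015,0.0,0.0,0],[0.0015,0.0025,0.0,0.0,0],[0.0025,0.004,0.0,0.0,0],[0.0035,0.005,0.0,0.0,0],[0.005,0.007,0.0,0.0,0],[0.007,0.0105,0.0,0.0,0],[0.011,0.015,0.0,0.0,0],[0.016,0.0205,0.0,0.0,0],[0.023,0.0265,0.0,0.0,0],[0.0315,0.033,0.0,0.0,0],[0.0415,0.0395,0.0,0.0,0],[0.0535,0.045,0.0,0.0,0]]
t 6.05 pos [534.4 -80.9 183.3] closeang -65.3 tilt -1.0
[[0.008,0.003,-0.003,0.0,0],[0.013,0.004,-0.01,0.0,0],[0.0145,0.0045,-0.018,0.0,0],[0.0145,0.0045,-0.026,0.0,0]]
```

View pics/push0.png

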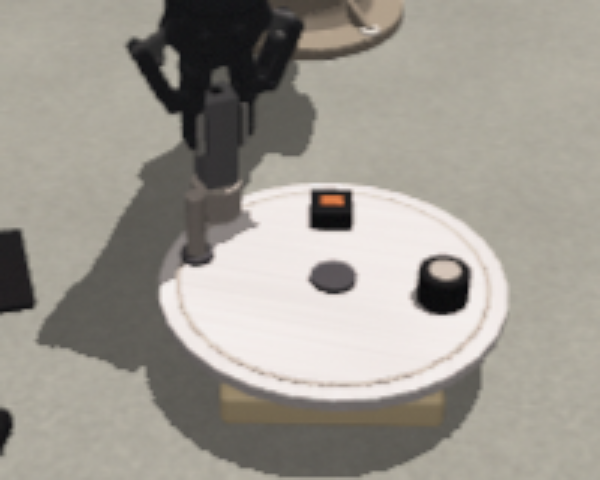

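The head sits behind the peg (crop (215,205) vs peg (195,225)) with a small gap, and nothing else is in the way. Push.

Call:
drive_tool --pt "0.001 0.0015 0.0 0.0 0" --pt "0.0015 0.0025 0.0 0.0 0" --pt "0.0025 0.004 0.0 0.0 0" --pt "0.0035 0.005 0.0 0.0 0" --pt "0.005 0.007 0.0 0.0 0" --pt "0.007 0.0105 0.0 0.0 0" --pt "0.011 0.015 0.0 0.0 0" --pt "0.016 0.0205 0.0 0.0 0" --pt "0.023 0.0265 0.0 0.0 0" --pt "0.0315 0.033 0.0 0.0 0" --pt "0.0415 0.0395 0.0 0.0 0" --pt "0.0535 0.045 0.0 0.0 0"

```text
time_s: 7.25
tool_pos: [603.3, -98.7, 183.2]
orientation: [0.0, 0.977, 0.215, -0.0]
wrist_force: [0.5, 0.7, -0.8]
gripper_width: 0.32
gripper_force: 59.8
```

Call:
drive_tool --pt "0.008 0.003 -0.003 0.0 0" --pt "0.013 0.004 -0.011 0.0 0" --pt "0.0145 0.0045 -0.02 0.0 0" --pt "0.0145 0.0045 -0.029 0.0 0"

```text
time_s: 7.65
tool_pos: [617.5, -96.4, 213.3]
orientation: [0.0, 0.977, 0.215, 0.0]
wrist_force: [0.7, 0.8, -1.9]
gripper_width: 0.321
gripper_force: 59.7
```

Run:
```python
from h import *
for k in range(5):
  for n in('top','scene'):
    t=sensors.read_state()['time_s'];im,d,o=orange(n);print(n,round(t,2),o)
s=sensors.read_state();p=s['tool_pos'];print(s['time_s'],p,s['wrist_force'],s['orientation'])
w=p[:2]-[.5,1]-C;a=np.degrees(np.arctan2(w[1],w[0]))%360;print(a,np.hypot(*w))
```

```text
top 7.65 []
scene 7.7 [(33, 243.1, 83.6)]
top 7.75 []
scene 7.8 [(33, 250.2, 83.5)]
top 7.85 []
scene 7.9 [(32, 257.2, 83.6)]
top 7.95 []
scene 8.0 [(32, 263.3, 82.9)]
top 8.05 []
scene 8.1 [(29, 270.5, 82.5)]
8.15 [617.05232719 -96.21193449 211.98761251] [ 0.27160002  0.15746222 -1.47754646] [-1.06280837e-04  9.76685834e-01  2.14673462e-01 -2.72901682e-04]
280.3923964696352 108.39002756296583
```

```bash
cat > fol.py <<'E'
from h import *
import sys,json,os
# usage: fol.py minangle nrows ; angle log kept in ang.json
L=json.load(open('ang.json')) if os.path.exists('ang.json') else [[7.7,243.1],[7.8,250.2],[7.9,257.2],[8.0,263.3],[8.1,270.5]]
amin=float(sys.argv[1]);n=int(sys.argv[2])
t=sensors.read_state()['time_s'];im,d,o=orange('scene');print(t,o)
if not o: t=sensors.read_state()['time_s'];im,d,o=orange('top');print('top',t,o)
from scipy.optimize import least_squares
def mod(p,ts,b=1/30.):  # th'' = -b*w - c
    dt=ts-7.7;c=np.degrees(p[2]);K=p[1]+c/b;return p[0]+K/b*(1-np.exp(-b*dt))-c/b*dt
if o:
    a=max(o)[1];a+=360*round((L[-1][1]+60*(t-L[-1][0])-a)/360);L.append([t,a]);json.dump(L,open('ang.json','w'))
A=np.array(L)
r=least_squares(lambda p:np.r_[mod(p,A[:,0])-A[:,1],(p[2]-.025)/.005],[243,68,.025]);p=r.x
s=sensors.read_state();t=s['time_s'];e=mod(p,np.array([t,t+.01]));print('fit',p,'rms',np.std(r.fun),'omega',np.radians((e[1]-e[0])/.01))
w=s['tool_pos'][:2]-[.5,1]-C;ca=np.degrees(np.arctan2(w[1],w[0]));m0=mod(p,t)-104.8
ca+=360*round((max(amin,m0)-ca)/360);print('now sensor',ca,np.hypot(*w),'mount',m0,'z',s['tool_pos'][2])
ws=[]
for k in range(1,n+1):
    tgt=max(amin,mod(p,t+.1*k)-104.8); ws.append((*f(tgt,85),212,0,0,1))
plan(ws)
E
python3 - <<'E'
from h import *
plan([(*f(268,85),212,0,0,8)])
E
```

```text
t 8.15 pos [617.1 -96.2 212. ] closeang -65.21 tilt -1.0
[[-0.0015,-0.0035,-0.0,0.0,0],[-0.003,-0.0075,-0.0,0.0,0],[-0.0045,-0.011,-0.0,0.0,0],[-0.0055,-0.0145,-0.0,0.0,0],[-0.007,-0.018,-0.0,0.0,0],[-0.0085,-0.022,-0.0,0.0,0],[-0.01,-0.0255,-0.0,0.0,0],[-0.0115,-0.029,-0.0,0.0,0]]
```

Call:
drive_tool --pt "-0.0015 -0.0035 0 0 0" --pt "-0.003 -0.0075 0 0 0" --pt "-0.0045 -0.011 0 0 0" --pt "-0.0055 -0.0145 0 0 0" --pt "-0.007 -0.018 0 0 0" --pt "-0.0085 -0.022 0 0 0" --pt "-0.01 -0.0255 0 0 0" --pt "-0.0115 -0.029 0 0 0"

```text
time_s: 8.95
tool_pos: [594.5, -74.5, 212.3]
orientation: [-0.0, 0.977, 0.215, 0.0]
wrist_force: [0.4, 0.2, -0.9]
gripper_width: 0.318
gripper_force: 59.7
```

```bash
python3 fol.py 268 12
```

```text
8.95 [(40, 328.2, 83.5)]
fit [2.42924999e+02 7.04089543e+01 2.48726789e-02] rms 0.29614789303974454 omega 1.1447953157290285
now sensor 267.6724922224178 84.51067715893107 mount 226.51479022780228 z 212.204548761544
t 9.0 pos [594.1 -74.  212.2] closeang -65.18 tilt -1.0
[[0.0,0.0005,0.0,0.0,0],[0.0,0.0005,0.0,0.0,0],[0.0,0.0005,0.0,0.0,0],[0.0,0.0005,0.0,0.0,0],[0.0,0.0005,0.0,0.0,0],[0.0,0.0005,0.0,0.0,0],[0.005,0.003,0.0,0.0,0],[0.014,0.006,0.0,0.0,0],[0.023,0.0085,0.0,0.0,0],[0.032,0.0095,0.0,0.0,0],[0.041,0.01,0.0,0.0,0],[0.05,0.009,0.0,0.0,0]]
```

Call:
drive_tool --pt "0 0.0005 0 0 0" --pt "0 0.0005 0 0 0" --pt "0 0.0005 0 0 0" --pt "0 0.0005 0 0 0" --pt "0 0.0005 0 0 0" --pt "0.001 0.001 0 0 0" --pt "0.006 0.003 0 0 0" --pt "0.014 0.006 0 0 0" --pt "0.023 0.0085 0 0 0" --pt "0.032 0.0095 0 0 0" --pt "0.041 0.01 0 0 0" --pt "0.05 0.009 0 0 0"

```text
time_s: 10.2
tool_pos: [644.7, -61.7, 212.2]
orientation: [0.0, 0.977, 0.215, -0.0]
wrist_force: [0.5, 0.1, -2.3]
gripper_width: 0.32
gripper_force: 59.7
```

```bash
python3 fol.py 268 12
```

```text
10.2 [(38, 49.6, 81.8)]
fit [2.42700377e+02 7.11676515e+01 2.40428433e-02] rms 0.42048821547445747 omega 1.0818167208177603
now sensor 304.47901219809194 85.59188975752694 mount 307.524533535082 z 212.10406655642237
t 10.25 pos [646.  -60.2 212.1] closeang -65.09 tilt -1.0
[[0.013,-0.004,0.0,0.0,0],[0.0215,-0.0075,0.0,0.0,0],[0.0295,-0.0115,0.0,0.0,0],[0.037,-0.0165,0.0,0.0,0],[0.044,-0.0225,0.0,0.0,0],[0.05,-0.029,0.0,0.0,0],[0.0555,-0.036,0.0,0.0,0],[0.06,-0.0435,0.0,0.0,0],[0.064,-0.051,0.0,0.0,0],[0.067,-0.0595,0.0,0.0,0],[0.069,-0.068,0.0,0.0,0],[0.0705,-0.0765,0.0,0.0,0]]
```

Call:
drive_tool --pt "0.013 -0.004 0 0 0" --pt "0.0215 -0.0075 0 0 0" --pt "0.0295 -0.0115 0 0 0" --pt "0.037 -0.0165 0 0 0" --pt "0.044 -0.0225 0 0 0" --pt "0.05 -0.029 0 0 0" --pt "0.0555 -0.036 0 0 0" --pt "0.06 -0.0435 0 0 0" --pt "0.064 -0.051 0 0 0" --pt "0.067 -0.0595 0 0 0" --pt "0.069 -0.068 0 0 0" --pt "0.0705 -0.0765 0 0 0"

```text
time_s: 11.45
tool_pos: [675.5, 37.8, 212.3]
orientation: [-0.0, 0.977, 0.215, -0.0]
wrist_force: [0.6, 0.0, -1.3]
gripper_width: 0.321
gripper_force: 59.8
```

```bash
python3 fol.py 268 12
python3 - <<'E'
from h import *
im,_=grab('scene');cv2.imwrite('pics/f1.png',cv2.resize(im[110:290,230:430],None,fx=3,fy=3)[:,:,::-1])
E
```

```text
11.45 [(18, 123.8, 81.9)]
fit [2.42730942e+02 7.11155487e+01 2.45295113e-02] rms 0.40601646685393306 omega 1.0056909563839314
now sensor 380.7437229188914 83.17625859096486 mount 382.0231587621601 z 212.08404006552726
t 11.5 pos [675.3  39.9 212.1] closeang -65.09 tilt -1.0
[[0.002,-0.0105,0.0,0.0,0],[0.001,-0.0185,0.0,0.0,0],[-0.0005,-0.027,0.0,0.0,0],[-0.003,-0.035,0.0,0.0,0],[-0.006,-0.0425,0.0,0.0,0],[-0.01,-0.05,0.0,0.0,0],[-0.015,-0.057,0.0,0.0,0],[-0.02,-0.063,0.0,0.0,0],[-0.0255,-0.069,0.0,0.0,0],[-0.032,-0.074,0.0,0.0,0],[-0.0385,-0.0785,0.0,0.0,0],[-0.0455,-0.0825,0.0,0.0,0]]
```

View pics/f1.png

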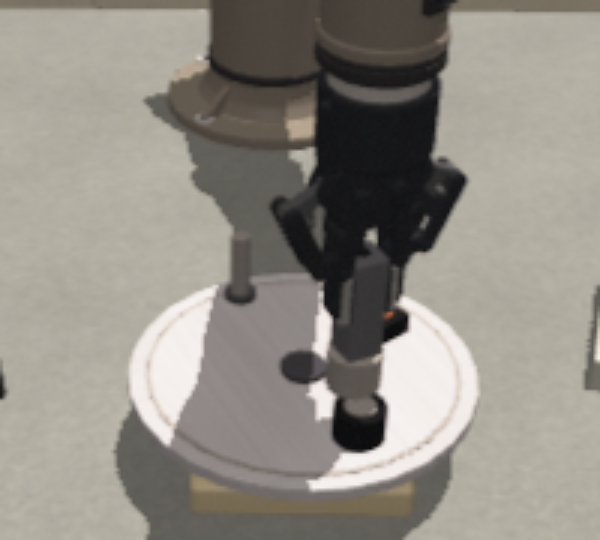

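The crop shows the head (355,375) hovering just above the round mount (360,420). I continue, with the rows advanced by half a row for the extra camera call.

Call:
drive_tool --pt "0.0015 -0.0145 0 0 0" --pt "0 -0.023 0 0 0" --pt "-0.002 -0.031 0 0 0" --pt "-0.0045 -0.039 0 0 0" --pt "-0.008 -0.0465 0 0 0" --pt "-0.0125 -0.0535 0 0 0" --pt "-0.0175 -0.06 0 0 0" --pt "-0.023 -0.066 0 0 0" --pt "-0.0285 -0.0715 0 0 0" --pt "-0.035 -0.0765 0 0 0" --pt "-0.042 -0.0805 0 0 0" --pt "-0.049 -0.0845 0 0 0"

```text
time_s: 12.75
tool_pos: [595.2, 93.1, 212.3]
orientation: [0.0, 0.977, 0.215, 0.0]
wrist_force: [0.3, -0.4, -0.5]
gripper_width: 0.324
gripper_force: 59.8
```

```bash
python3 fol.py 268 12
```

```text
12.75 [(21, 203.0, 83.3)]
fit [2.42632703e+02 7.07330148e+01 1.49727276e-02] rms 1.1921265461731843 omega 0.97106481827919
now sensor 452.4464779933295 82.80878768671913 mount 459.02404558286554 z 212.1429317374761
t 12.8 pos [594.   93.1 212.1] closeang -65.22 tilt -1.0
[[-0.0165,-0.007,0.0,0.0,0],[-0.0245,-0.008,0.0,0.0,0],[-0.0325,-0.0085,0.0,0.0,0],[-0.041,-0.008,0.0,0.0,0],[-0.049,-0.0065,0.0,0.0,0],[-0.0565,-0.0045,0.0,0.0,0],[-0.064,-0.002,0.0,0.0,0],[-0.071,0.0015,0.0,0.0,0],[-0.078,0.0055,0.0,0.0,0],[-0.0845,0.01,0.0,0.0,0],[-0.0905,0.0155,0.0,0.0,0],[-0.0955,0.021,0.0,0.0,0]]
```

Call:
drive_tool --pt "-0.0155 -0.006 0 0 0" --pt "-0.0235 -0.0075 0 0 0" --pt "-0.0315 -0.008 0 0 0" --pt "-0.04 -0.008 0 0 0" --pt "-0.048 -0.0065 0 0 0" --pt "-0.0555 -0.0045 0 0 0" --pt "-0.063 -0.002 0 0 0" --pt "-0.07 0.0015 0 0 0" --pt "-0.077 0.0055 0 0 0" --pt "-0.0835 0.0095 0 0 0" --pt "-0.0895 0.0145 0 0 0" --pt "-0.0945 0.02 0 0 0"

```text
time_s: 14.0
tool_pos: [518.2, 34.8, 212.3]
orientation: [-0.0, 0.977, 0.215, 0.0]
wrist_force: [-0.1, -0.4, -1.0]
gripper_width: 0.319
gripper_force: 60.0
```

```bash
python3 fol.py 268 12
```

```text
14.0 [(40, 269.1, 83.5)]
fit [2.42641958e+02 7.06789692e+01 1.44116745e-02] rms 1.1385182325592054 omega 0.9155537388177317
now sensor 523.9302638950386 82.86185636803631 mount 526.8027057851202 z 212.38166498561716
t 14.05 pos [517.9  33.3 212.4] closeang -65.3 tilt -1.0
[[-0.009,0.008,0.0005,0.0,0],[-0.0125,0.015,0.0005,0.0,0],[-0.016,0.022,0.0005,0.0,0],[-0.0185,0.029,0.0005,0.0,0],[-0.0205,0.0365,0.0005,0.0,0],[-0.0215,0.044,0.0005,0.0,0],[-0.022,0.0515,0.0005,0.0,0],[-0.022,0.059,0.0005,0.0,0],[-0.0215,0.0665,0.0005,0.0,0],[-0.02,0.0735,0.0005,0.0,0],[-0.018,0.081,0.0005,0.0,0],[-0.0155,0.0875,0.0005,0.0,0]]
```

Call:
drive_tool --pt "-0.009 0.008 0 0 0" --pt "-0.0125 0.015 0 0 0" --pt "-0.016 0.022 0 0 0" --pt "-0.0185 0.029 0 0 0" --pt "-0.0205 0.0365 0 0 0" --pt "-0.0215 0.044 0 0 0" --pt "-0.022 0.0515 0 0 0" --pt "-0.022 0.059 0 0 0" --pt "-0.0215 0.0665 0 0 0" --pt "-0.02 0.0735 0 0 0" --pt "-0.018 0.081 0 0 0" --pt "-0.0155 0.0875 0 0 0"

```text
time_s: 15.25
tool_pos: [541.6, -51.0, 212.3]
orientation: [0.0, 0.977, 0.215, 0.0]
wrist_force: [0.5, -0.5, -0.8]
gripper_width: 0.319
gripper_force: 60.0
```

```bash
python3 fol.py 268 12
```

```text
15.25 [(42, 331.2, 83.5)]
fit [2.42579256e+02 7.08946304e+01 1.60320337e-02] rms 1.1229304964165039 omega 0.8525812711263693
now sensor 588.4470316508623 83.1104500967281 mount 589.3233870532695 z 212.5000954720216
t 15.3 pos [542.4 -51.8 212.5] closeang -65.24 tilt -1.0
[[0.002,0.0085,0.0005,0.0,0],[0.006,0.0145,0.0005,0.0,0],[0.01,0.02,0.0005,0.0,0],[0.015,0.0255,0.0005,0.0,0],[0.02,0.0305,0.0005,0.0,0],[0.0255,0.035,0.0005,0.0,0],[0.0315,0.039,0.0005,0.0,0],[0.0375,0.042,0.0005,0.0,0],[0.0435,0.045,0.0005,0.0,0],[0.05,0.0475,0.0005,0.0,0],[0.0565,0.0495,0.0005,0.0,0],[0.0635,0.0505,0.0005,0.0,0]]
```

Call:
drive_tool --pt "0.002 0.0085 0 0 0" --pt "0.006 0.0145 0 0 0" --pt "0.01 0.02 0 0 0" --pt "0.015 0.0255 0 0 0" --pt "0.02 0.0305 0 0 0" --pt "0.0255 0.035 0 0 0" --pt "0.0315 0.039 0 0 0" --pt "0.0375 0.042 0 0 0" --pt "0.0435 0.045 0 0 0" --pt "0.05 0.0475 0 0 0" --pt "0.0565 0.0495 0 0 0" --pt "0.0635 0.0505 0 0 0"

```text
time_s: 16.5
tool_pos: [620.5, -69.7, 212.3]
orientation: [-0.0, 0.977, 0.215, -0.0]
wrist_force: [-0.0, 0.0, -0.6]
gripper_width: 0.318
gripper_force: 60.0
```

```bash
python3 fol.py 268 12
```

```text
16.5 [(41, 29.9, 82.0)]
fit [2.42528330e+02 7.10303591e+01 1.68618957e-02] rms 1.0944595360863356 omega 0.7935589273741197
now sensor 646.9171908298301 82.8479573943842 mount 647.7358524846255 z 212.31355818638107
t 16.55 pos [621.6 -68.9 212.3] closeang -65.14 tilt -1.0
[[0.0075,0.003,0.0005,0.0,0],[0.0145,0.003,0.0005,0.0,0],[0.021,0.0025,0.0005,0.0,0],[0.0275,0.0015,0.0005,0.0,0],[0.034,-0.0,0.0005,0.0,0],[0.04,-0.002,0.0005,0.0,0],[0.046,-0.0045,0.0005,0.0,0],[0.052,-0.0075,0.0005,0.0,0],[0.0575,-0.0105,0.0005,0.0,0],[0.063,-0.0145,0.0005,0.0,0],[0.0675,-0.0185,0.0005,0.0,0],[0.0725,-0.0225,0.0005,0.0,0]]
```

Call:
drive_tool --pt "0.0075 0.003 0 0 0" --pt "0.0145 0.003 0 0 0" --pt "0.021 0.0025 0 0 0" --pt "0.0275 0.0015 0 0 0" --pt "0.034 0 0 0 0" --pt "0.04 -0.002 0 0 0" --pt "0.046 -0.0045 0 0 0" --pt "0.052 -0.0075 0 0 0" --pt "0.0575 -0.0105 0 0 0" --pt "0.063 -0.0145 0 0 0" --pt "0.0675 -0.0185 0 0 0" --pt "0.0725 -0.0225 0 0 0"

```text
time_s: 17.75
tool_pos: [676.4, -18.4, 212.3]
orientation: [-0.0, 0.977, 0.215, -0.0]
wrist_force: [0.2, -0.0, -1.9]
gripper_width: 0.324
gripper_force: 59.9
```

```bash
python3 fol.py 268 12
```

```text
17.75 [(39, 85.8, 81.4)]
fit [2.42551500e+02 7.09790387e+01 1.65942016e-02] rms 1.0573384004200084 omega 0.7421860931389712
now sensor 701.0914219273138 84.02173390783577 mount 702.9578332534898 z 212.18291089244272
t 17.8 pos [677.  -16.8 212.2] closeang -65.11 tilt -1.0
[[0.0065,-0.006,0.0,0.0,0],[0.0105,-0.0115,0.0,0.0,0],[0.0135,-0.0165,0.0,0.0,0],[0.0165,-0.022,0.0,0.0,0],[0.0185,-0.0275,0.0,0.0,0],[0.0205,-0.0335,0.0,0.0,0],[0.0225,-0.0395,0.0,0.0,0],[0.0235,-0.0455,0.0,0.0,0],[0.024,-0.0515,0.0,0.0,0],[0.0245,-0.0575,0.0,0.0,0],[0.024,-0.0635,0.0,0.0,0],[0.0235,-0.069,0.0,0.0,0]]
```

Call:
drive_tool --pt "0.0065 -0.006 0 0 0" --pt "0.0105 -0.0115 0 0 0" --pt "0.0135 -0.0165 0 0 0" --pt "0.0165 -0.022 0 0 0" --pt "0.0185 -0.0275 0 0 0" --pt "0.0205 -0.0335 0 0 0" --pt "0.0225 -0.0395 0 0 0" --pt "0.0235 -0.0455 0 0 0" --pt "0.024 -0.0515 0 0 0" --pt "0.0245 -0.0575 0 0 0" --pt "0.024 -0.0635 0 0 0" --pt "0.0235 -0.069 0 0 0"

```text
time_s: 19.0
tool_pos: [668.4, 54.1, 212.3]
orientation: [-0.0, 0.977, 0.215, -0.0]
wrist_force: [-0.7, 0.0, -1.8]
gripper_width: 0.323
gripper_force: 59.9
```

```bash
python3 fol.py 268 12
```

```text
19.0 []
top 19.05 [(56, 138.6, 81.4)]
fit [2.42525228e+02 7.10287645e+01 1.68205450e-02] rms 1.0256414439573946 omega 0.6880457910905768
now sensor 752.0759253361299 83.52935212661541 mount 755.981659865617 z 212.19175302781522
t 19.1 pos [668.3  54.8 212.2] closeang -65.13 tilt -1.0
[[-0.001,-0.0115,0.0,0.0,0],[-0.0025,-0.017,0.0,0.0,0],[-0.0045,-0.0225,0.0,0.0,0],[-0.007,-0.0275,0.0,0.0,0],[-0.0095,-0.0325,0.0,0.0,0],[-0.0125,-0.0375,0.0,0.0,0],[-0.016,-0.042,0.0,0.0,0],[-0.0195,-0.0465,0.0,0.0,0],[-0.0235,-0.0505,0.0,0.0,0],[-0.0275,-0.054,0.0,0.0,0],[-0.032,-0.0575,0.0,0.0,0],[-0.0365,-0.0605,0.0,0.0,0]]
```

Over nine seconds tracked and the turntable is still at 0.69 rad/s. Now I lift and return to the pad, and refine the pad's centre now that it is empty.

Run:
```python
from h import *
im,_=grab('top')
g=cv2.cvtColor(im,cv2.COLOR_RGB2GRAY);m=np.zeros_like(g);m[220:320,400:490]=(g[220:320,400:490]<35)
cs,_=cv2.findContours(m,cv2.RETR_EXTERNAL,cv2.CHAIN_APPROX_NONE);k=max(cs,key=cv2.contourArea)
w=np.array([ray('top',*q[0],8)[:2] for q in k],np.float32);r=cv2.minAreaRect(w);print('pad',r)
c=r[0]
plan([(660,50,255,0,0,2),(c[0],c[1],240,0,0,10)])
```

```text
pad ((501.1170654296875, -298.63623046875), (108.09732818603516, 108.79511260986328), 13.931221008300781)
t 19.15 pos [668.5  54.1 212.3] closeang -65.17 tilt -1.0
[[-0.0045,0.0,-0.0215,0.0,0],[-0.0095,0.0,-0.0425,0.0,0],[-0.0385,0.025,-0.041,0.0,0],[-0.0675,0.05,-0.0395,0.0,0],[-0.0965,0.075,-0.038,0.0,0],[-0.1255,0.1,-0.0365,0.0,0],[-0.1545,0.125,-0.035,0.0,0],[-0.184,0.15,-0.0335,0.0,0],[-0.213,0.175,-0.032,0.0,0],[-0.242,0.2,-0.0305,0.0,0],[-0.271,0.225,-0.029,0.0,0],[-0.3,0.25,-0.0275,0.0,0]]
```

Call:
drive_tool --pt "-0.0045 0 -0.0215 0 0" --pt "-0.0095 0 -0.0425 0 0" --pt "-0.0385 0.025 -0.041 0 0" --pt "-0.0675 0.05 -0.0395 0 0" --pt "-0.0965 0.075 -0.038 0 0" --pt "-0.1255 0.1 -0.0365 0 0" --pt "-0.1545 0.125 -0.035 0 0" --pt "-0.184 0.15 -0.0335 0 0" --pt "-0.213 0.175 -0.032 0 0" --pt "-0.242 0.2 -0.0305 0 0" --pt "-0.271 0.225 -0.029 0 0" --pt "-0.3 0.25 -0.0275 0 0"

```text
time_s: 20.35
tool_pos: [500.2, -301.0, 240.0]
orientation: [0.0, 0.977, 0.214, 0.0]
wrist_force: [1.1, 0.1, -2.0]
gripper_width: 0.323
gripper_force: 59.9
```

Call:
drive_tool --pt "0 0 0 0 0" --pt "0 0 0 0 0"

```text
time_s: 20.55
tool_pos: [500.3, -300.7, 240.0]
orientation: [0.0, 0.977, 0.213, 0.0]
wrist_force: [1.5, 1.3, -0.5]
gripper_width: 0.319
gripper_force: 60.0
```

Run:
```python
from h import *
plan([(501.3,-298,150,0,0,3),(501.3,-298,102,0,0,3),(501.3,-298,97.5,0,0,3),(501.3,-298,97.5,0,0,2)])
```

```text
t 20.55 pos [ 500.3 -300.7  240. ] closeang -65.41 tilt -1.0
[[0.0005,-0.0005,0.03,0.0,0],[0.0015,-0.0015,0.06,0.0,0],[0.002,-0.002,0.09,0.0,0],[0.002,-0.002,0.106,0.0,0],[0.002,-0.002,0.122,0.0,0],[0.002,-0.002,0.138,0.0,0],[0.002,-0.002,0.1395,0.0,0],[0.002,-0.002,0.141,0.0,0],[0.002,-0.002,0.1425,0.0,0],[0.002,-0.002,0.1425,0.0,0],[0.002,-0.002,0.1425,0.0,0]]
```

Call:
drive_tool --pt "0.0005 -0.0005 0.03 0 0" --pt "0.0015 -0.0015 0.06 0 0" --pt "0.002 -0.002 0.09 0 0" --pt "0.002 -0.002 0.106 0 0" --pt "0.002 -0.002 0.122 0 0" --pt "0.002 -0.002 0.138 0 0" --pt "0.002 -0.002 0.1395 0 0" --pt "0.002 -0.002 0.141 0 0" --pt "0.002 -0.002 0.1425 0 0" --pt "0.002 -0.002 0.1425 0 0" --pt "0.002 -0.002 0.1425 0 0"

```text
time_s: 21.65
tool_pos: [502.5, -296.7, 97.9]
orientation: [0.0, 0.977, 0.215, 0.0]
wrist_force: [0.4, -0.5, -2.0]
gripper_width: 0.319
gripper_force: 59.7
```

Call:
drive_tool --pt "0 0 0.0007 0 0" --pt "0 0 0.0015 0 0" --pt "0 0 0.0015 0 0"

```text
time_s: 21.95
tool_pos: [502.3, -296.6, 95.9]
orientation: [0.0, 0.977, 0.215, 0.0]
wrist_force: [-0.2, 0.5, -0.7]
gripper_width: 0.319
gripper_force: 60.1
```

Call:
drive_tool --pt "0 0 0.0005 0 0" --pt "0 0 0.001 0 0" --pt "0 0 0.001 0 0"

```text
time_s: 22.25
tool_pos: [502.4, -296.7, 95.8]
orientation: [-0.0, 0.977, 0.215, 0.0]
wrist_force: [-1.8, 2.1, 9.2]
gripper_width: 0.317
gripper_force: 61.2
```

Contact with the pad: 9 N. I release and retreat straight up.

Call:
drive_tool --pt "0 0 0 0 0.03" --pt "0 0 0 0 0.045" --pt "0 0 0 0 0.06" --pt "0 0 0 0 0.065" --pt "0 0 0 0 0.065" --pt "0 0 -0.02 0 0.065" --pt "0 0 -0.06 0 0.065" --pt "0 0 -0.1 0 0.065" --pt "0 0 -0.14 0 0.065" --pt "0 0 -0.15 0 0.065" --pt "0 0 -0.15 0 0.065" --pt "0 0 -0.15 0 0.065"

```text
time_s: 23.45
tool_pos: [501.7, -295.8, 243.6]
orientation: [-0.001, 0.977, 0.215, -0.001]
wrist_force: [-0.0, 0.5, -0.7]
gripper_width: 0.759
gripper_force: 0.0
```

Run:
```python
from h import *
im,d=grab('scene');P=cloud('scene',d)
q=(np.hypot(P[...,0]-502,P[...,1]+297)<45)&(P[...,2]>112)&(P[...,2]<125);print(cv2.minAreaRect(P[q][:,:2].astype(np.float32)),P[q].mean(0))
cv2.imwrite('pics/end.png',cv2.resize(im[100:300,130:410],None,fx=2.5,fy=2.5)[:,:,::-1]);print(sensors.read_state()['wrist_force'])
```

```text
((499.9112243652344, -297.0547180175781), (31.971847534179688, 28.044435501098633), 25.501821517944336) [ 503.75354733 -295.78436817  117.30840931]
[ 0.02160766  0.05947251 -0.47048144]
```

View pics/end.png

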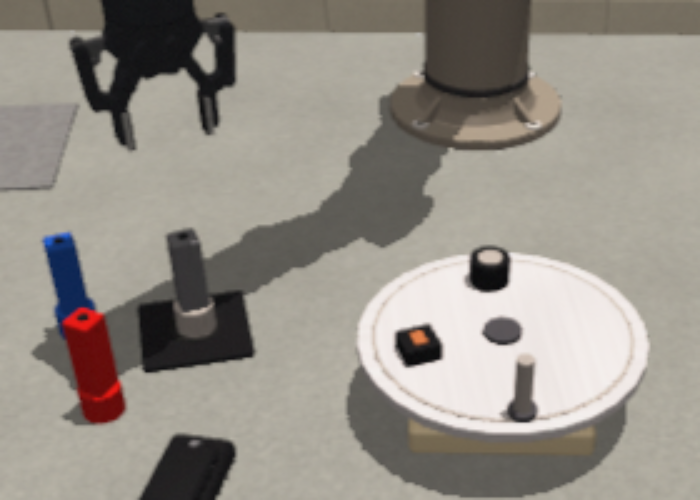

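The sensor stands upright in the middle of the pad (195,320), the gripper is clear above it, and nothing else has moved. I'm handing it in.

```bash
python3 -c "
from plant import sign_off
print(sign_off())"
```

```text
the job is handed in; nothing more can be done
None
```

I handed the job in at about 23.5 s; no verdict came back. The turntable was set coasting at about 1.2 rad/s, the sensor followed the round mount for about 9 s (est. within 10 mm of its centre), and it now stands released, upright and about 2 mm from the pad's centre.

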